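# Stamp a parts carton through the press guard

## Robot

A 6-joint arm with a two-finger parallel gripper is mounted at the origin on a cart in front of the work surface, level with it; the furniture and walls round the work are solid. World frame = base frame: x ahead of the robot, y to its left, z up, the work surface at z = 0. Lengths are in mm, angles in degrees, forces in N, time in s.
With the tool pointing down it reaches from about 350 to 875 mm from the base axis. Payload 15.5 kg.
Tool frame: the origin (TCP) lies at the very end of the fingers, on their centre line; the grasp point (between the pads) lies 19 mm behind it; z points along the fingers, y is the line along which they close (so a half turn about z gives the same grasp; the last joint's range is limited). The gripper opens to 85 mm and grips with 20 to 120 N. Pads are 22 mm wide; open, the fingers measure 114 mm over their backs; the gripper's body (76 mm by 85 mm) begins 54 mm behind the grasp point. The pads swing forward as they close: fully open they stand 13 mm farther back than shut.
Start: joints at [-68.554, 28.281, 77.091, -0, 74.628, -5.472], TCP at [282.944, -557.288, 231.277] pointing down, gripper open.
Joint ranges: [-166.48, 166.48], [-47.26, 123.95], [12.59, 153.08], [-70.14, 250.14], [6.76, 159.57], [-176.63, 176.63]. Speed limits (degrees/s): [108.29, 108.29, 147.25, 172.46, 172.46, 172.46].

## Interface

Orientations are given as a 3x3 rotation matrix whose columns are the frame's x, y, z axes.
In Python, from plant import arm gives the robot as it stands. The module is installed in compiled form; this text tells all that it offers.
- The arm moves only by the tool servo_tool, never from a script. Its argument "rows" is a list of rows, each a list of 3 entries, a list of its own where there are three numbers: the turn, a rotation vector about the tool's x, y, z in degrees, then the shift along the tool's x, y, z in mm, then the closure, from -1 (fully open) to 1 (shut). In form: [[[rx, ry, rz], [dx, dy, dz], fingers], ...]. A call has exactly 10 rows; each row is the pose to reach, as a shift and turn from the pose commanded when the call began, along the tool's axes at that moment; what a row does not reach only later rows make up. A row lasts 1/10 s, in which the tool goes at most 50 mm and 8.59 degrees, less where a joint would pass 70% of its speed; a pose out of reach is approached as far as the arm can. A call with a gripper value outside its range is refused whole. The fingers move at their own pace and stop on an object; the grip force is fixed at half the most. Time passes only in rows, so rows that repeat a pose let the fingers close, or fill a call up. It gives the time, the measured TCP pose, the force, the opening and the grip force at its end, in the units of the state.
- arm.state(): the state, without advancing time (a new reading comes with each control period).
- arm.get_image(name): name is "scene" or "side" or "wrist"; returns the picture (420x560x3 uint8, red, green, blue); there is no depth.
- arm.camera_params(name): a dict with "intrinsics" (3x3 intrinsics, pixels), "rvec" (rotation vector, rad) and "tvec" (3), from world to camera coordinates, as OpenCV has them. Camera axes: x right, y down, z forward; pixel columns grow to the right and rows downward; lengths in mm; the calibration is good to about 2 mm. A picture is of the moment at which its call begins: read the wrist's pose just before it. camera_params takes no time and is no camera call; for the wrist camera it gives the pose at the moment of the call.
- arm.hand_in(): hands the job in; it is judged then, once.
The state is a dict: "clock": time; "qpos": joint angles; "joint_velocities": joint speeds; "joint_efforts": joint torques, N m; "tool_pos": TCP position; "eef_rot": TCP orientation; "force": force on the tool from outside, world axes, zero at the start; "ft_torque": the same for the moment, N m; "grip_width": finger opening in mm; "finger_force": force on a finger pad.
Only numpy, scipy, OpenCV 4.12 (cv2) and the standard library are available. Lean on these libraries where they do the work, as an engineer would, in place of code of your own. Each camera call takes 0.05 s, during which the arm holds its last target. There are 200 camera calls.

## Task

Stamp the small carton on the bench press: push it (do not pick it up) along its channel until it sits against the end stop under the stamp, then reach down through the window of the guard and press the lever paddle all the way down, without touching the guard. The program finishes while still holding the paddle fully down, so that the stamp stays pressed on the carton; leave the other things on the bench alone.

Things in the scene. Friction and masses are not known exactly. Their poses are not given: they have to be found in the camera images.
- press: Fixed stamping press on an aluminium base plate 215 (x) x 228 (y) x 6 mm. x points from its open front to the end stop, away from the robot; y left, z up; origin on the bench top, level in x with window and home. Left half: channel along x, 58 mm wide, centre y=+62 mm, rail tops 16 mm above the bench, stamp arm above it (top at most 68 mm). Right half: the guard.
- guard: The guard, a grey hood fixed to the press, 152 (x) x 108 (y) mm, sides closed, top 70 mm above the bench, with one square window 80 x 80 mm in the 4 mm thick top; same origin and axes as the press. It must not be touched.
- window (a point): Centre of the guard's window, at the level of the guard's upper face (70 mm above the bench); axes as the press, in which it lies at y=-62 mm (point home at y=+62 mm). The lever paddle lies straight below.
- paddle_top (a point): Centre of the upper face of the black lever paddle (30 x 34 mm), seen through the window. Up: about 12 mm below the guard's upper face, tilted 0.27 rad, front edge high. Fully down: level, 32 mm below the guard's upper face (38 mm above the bench). It moves almost straight down, at most 3 mm along x.
- press_lever (a joint): Lever angle: 0 up (sprung), 0.27 rad fully down on a firm stop. The paddle takes about 3 N at first and about 8 N at the end, when the stamp bears on the carton (from 0.22 rad on). It springs up when let go.
- stamp_foot: Black rubber stamp block 24 x 36 x 5 mm, sprung, on the arm over the channel that turns with the lever; comes down on the carton's lid 15 mm behind its middle (towards the stop) when the carton is home. Its origin is on the lever's shaft.
- home (a point): Where the middle of the carton's underside is when the carton rests against the end stop; on the base plate (6 mm above the bench), channel centre; axes as the press.
- carton: Small cream and white parts carton with a flat lid, 70 (along the channel) x 50 x 22 mm, about 0.08 kg, loose, lying in the channel on the base plate 38 to 62 mm short of home, 4 mm of side play each way. Origin: centre of its underside; x along its length.
- carton_mid (a point): Centre of the carton (11 mm above its underside), axes as the carton.
- tape: Black roll of tape 55 mm wide, 19 mm high, loose, lying on the base plate in front of the guard. Leave alone.
- spare_carton: Larger white carton 85 x 64 x 38 mm, loose, on the bench left of the press. Leave alone.
- mug: Green and white mug, 94 mm high, loose, on the left. Leave alone.
- multimeter: Yellow multimeter 145 x 68 x 42 mm, loose, on the right. Leave alone.
- needle_nose: Blue-handled pliers, 165 mm long, loose, near left. Leave alone.
- ipa_bottle: White dropper bottle with red tip, 129 mm high, loose, right rear. Leave alone.
There are look-alikes about, which are no part of the job. There is more than one size of the carton; the job needs the smallest.

How it is judged (in metres and radians):
On the way, in this order (a step that is already met when the one before it is completed fails the run):
1. the carton sits against the end stop in the channel, the lever still up (x of carton in the frame of home above -0.004 m and distance between carton and home below 0.007 m and value of joint press_lever below 0.05 rad), for 0.2 s.
2. the fingers press the paddle fully down and the stamp bears on the carton (value of joint press_lever above 0.25 rad and contact force between the fingers and press_lever above 1 N and horizontal distance between the grasp point and paddle_top below 0.05 m and contact force between stamp_foot and carton above 0.8 N), for 0.3 s.
At the end, for the whole second after the job is handed in: The fingers hold the paddle fully down (lever beyond 0.25 of 0.27 rad, more than 1 N on it, the grasp point within 50 mm of the paddle seen from above), the stamp bears on the carton (more than 0.8 N), and the carton is against the end stop (within 4 mm along the channel, 7 mm in all) (all of step 2 and x of carton in the frame of home above -0.004 m and distance between carton and home below 0.007 m); the arm keeps its last pose, push and grip.
It fails at once if the robot touches the guard (contact force between any of the arm, the fingers and guard above 0.5 N).
It fails at once if the carton is lifted or tipped instead of pushed (z of carton in the frame of home above 0.008 m or angle between carton's own z axis and vertical above 0.25 rad).
It fails at once if the lever is pressed before the carton is home (value of joint press_lever above 0.1 rad and x of carton in the frame of home below -0.008 m).
It fails at once if another thing on the bench is disturbed (distance of any of tape, spare_carton, mug, multimeter, needle_nose, ipa_bottle from where it was at the start of the episode above 0.02 m).
It also fails if it takes over 40 s, if anything falls off the work surface, if the arm or the gripper's body presses on something with over 40 N, if the wrist force passes 120 N, or if a joint passes its speed limit or range.

## Working session

There is one attempt and no reset: what is moved stays moved. The work goes in short steps, Python scripts to look and compute and a tool call to move; the robot and the scene stay as the last step left them, time stands still between calls to the robot, and variables do not carry over. Pictures are saved under pics/ and viewed, at most 10 in all, crops included, and the job is handed in when it is done.

Besides the shell and the picture viewer there is one more tool, called after "Call:" as name(argument=value, ...), one argument or row to a line, values as JSON. servo_tool: Moves the arm, as the interface text tells. Its arguments: {"type":"object","properties":{"rows":{"type":"array","items":{"type":"array"}}},"required":["rows"]}

```bash
mkdir -p pics
python3 - <<'E'
from plant import arm
import cv2,numpy as np
for n in ("scene","side"):
    cv2.imwrite(f"pics/{n}0.png",arm.get_image(n)[:,:,::-1])
    p=arm.camera_params(n);R=cv2.Rodrigues(np.array(p["rvec"],float))[0]
    print(n,(-R.T@np.ravel(p["tvec"])).round(),p["intrinsics"])
s=arm.state();print(s["clock"],s["eef_rot"],s["grip_width"],s["force"])
E
```

```text
scene [213. 575. 919.] [[398.63297852   0.         281.0084681 ]
 [  0.         398.63297852 213.0009797 ]
 [  0.           0.           1.        ]]
side [ 12. 646. 709.] [[389.3238859    0.         282.33793649]
 [  0.         389.3238859  207.14271119]
 [  0.           0.           1.        ]]
0.1 [[ 8.91667404e-01  4.52690928e-01 -4.06280694e-04]
 [ 4.52691102e-01 -8.91666860e-01  9.87826025e-04]
 [ 8.49128492e-05 -1.06473192e-03 -9.99999430e-01]] 85.42666568692277 [ 0.19062792  0.45024523 -0.42562968]
```

View pics/scene0.png

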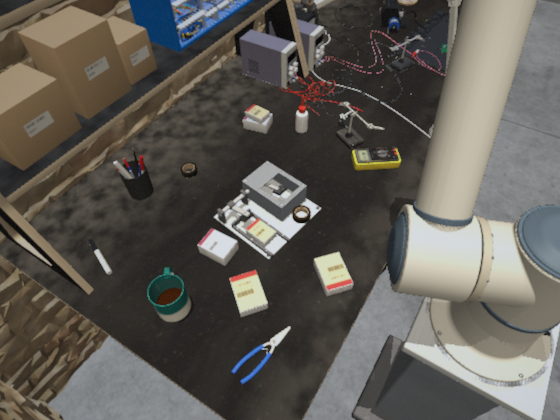

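View pics/side0.png

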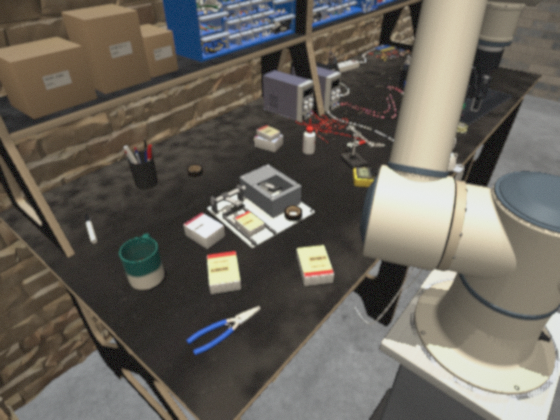

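Scene view: the press sits at about (267,208), with the guard at (275,188) and the tape at (302,214). Candidates for the carton are the one in the channel (260,232), the spare (218,245), loose cartons at (248,292) and (333,272), and a stack at (257,118). I choose (260,232), the smallest one and the one lying in the channel. Next is a close crop to check it.

Run:
```python
import cv2
im=cv2.imread("pics/scene0.png")[155:260,205:330]
im=cv2.resize(im,None,fx=5.6,fy=5.6,interpolation=cv2.INTER_CUBIC)
cv2.imwrite("pics/crop0.png",im)
```

```text
(no output)
```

View pics/crop0.png

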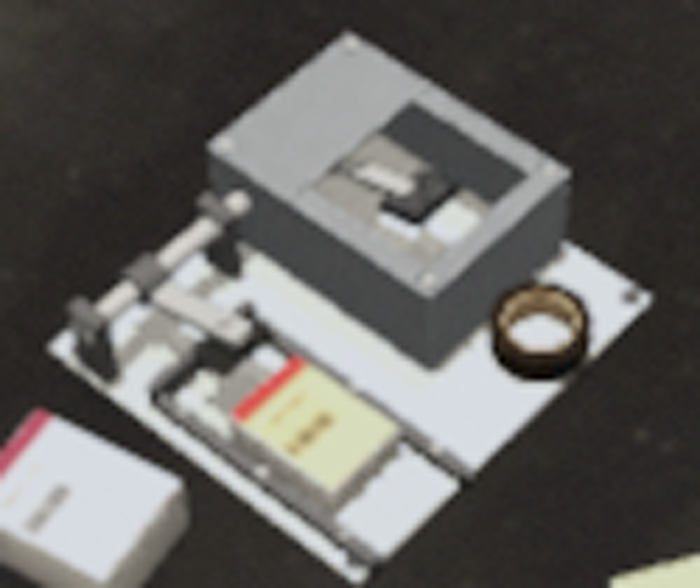

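The crop shows the small cream carton with a red band at crop (317,428), lying in the channel. Guard-top corners are at (570,175), (432,297), (210,148) and (348,35), plate front corners at (652,297) and (365,582), and the window around (420,185).

```bash
cat > h.py <<'E'
from plant import arm
import cv2,numpy as np
def ray(name,uv,z,p=None):
    p=p or arm.camera_params(name);R=cv2.Rodrigues(np.array(p["rvec"],float))[0];c=-R.T@np.ravel(p["tvec"]).astype(float)
    d=np.c_[np.reshape(uv,(-1,2)),np.ones(np.size(uv)//2)]@np.linalg.inv(p["intrinsics"]).T@R
    return c+d*((z-c[2])/d[:,2])[:,None]
E
python3 - <<'E'
from h import *
f=lambda pts,z:ray("scene",(np.array(pts,float)+.5)/5.6-.5+[205,155],z)[:,:2]
g=f([(570,173),(432,297),(208,148),(348,33)],70)
w=f([(528,178),(412,100),(432,262),(310,192)],70)
pl=f([(652,297),(365,582),(50,345)],6)
print("guard FR FL BL BR",g.round(),[np.linalg.norm(g[i]-g[i-1]).round() for i in range(4)],g.mean(0))
print("win",w.round());print("plate",pl.round(),np.linalg.norm(pl[0]-pl[1]),np.linalg.norm(pl[2]-pl[1]))
yaw=lambda v:np.degrees(np.arctan2(v[1],v[0]))
print("yaw",yaw(g[2]-g[1]),yaw(g[3]-g[0]),yaw(g[1]-g[0])-90,yaw(pl[1]-pl[0])-90,yaw(pl[2]-pl[1]))
c=f([(298,355),(402,428),(335,500),(236,412)],28);print("carton lid",c.round(),c.mean(0))
print("tape",f([(541,325)],25))
E
```

```text
guard FR FL BL BR [[ 556.  -98.]
 [ 573.    7.]
 [ 722.  -16.]
 [ 706. -123.]] [np.float64(153.0), np.float64(106.0), np.float64(151.0), np.float64(108.0)] [639.43994429 -57.40901243]
win [[572. -84.]
 [651. -99.]
 [585. -12.]
 [661. -18.]]
plate [[503. -96.]
 [537. 127.]
 [751.  93.]] 225.59713341004576 217.39685229673864
yaw -8.733521553765613 -9.433548211734134 -9.468306139409904 -8.679080603604746 -9.020743805819624
carton lid [[629.  45.]
 [561.  56.]
 [566. 107.]
 [635.  90.]] [597.47660798  74.48056965]
tape [[535.77667626 -36.65465817]]
```

Sizes fit: the guard measures 152x107 mm and the plate 225x217 mm, with yaw about -9°. That gives the window at about (617.5,-53), home at about (637,69), and the carton about 40 mm short with y≈0. Moving now.

Call:
servo_tool(
  rows=[
    [[0, 0, 4], [26, -23, 0], 1],
    [[0, 0, 8], [51, -46, 0], 1],
    [[0, 0, 12], [77, -69, 0], 1],
    [[0, 0, 16], [102, -92, 0], 1],
    [[0, 0, 20], [128, -115, 0], 1],
    [[0, 0, 24], [154, -138, 0], 1],
    [[0, 0, 28], [179, -161, 0], 1],
    [[0, 0, 32], [205, -184, 0], 1],
    [[0, 0, 36], [230, -207, 0], 1],
    [[0, 0, 36], [256, -230, 0], 1],
  ],
)

```text
clock: 1.1
tool_pos: [407.2, -234.9, 231.1]
eef_rot: [[0.987, -0.161, -0.0], [-0.161, -0.987, 0.0], [-0.0, -0.0, -1.0]]
force: [0.5, 0.2, -0.7]
grip_width: 0.0
finger_force: 0.0
```

Call:
servo_tool(
  rows=[
    [[0, 0, 0], [8, -37, 0], 1],
    [[0, 0, 0], [16, -75, 0], 1],
    [[0, 0, 0], [24, -112, 0], 1],
    [[0, 0, 0], [32, -150, 0], 1],
    [[0, 0, 0], [41, -187, 0], 1],
    [[0, 0, 0], [49, -224, 0], 1],
    [[0, 0, 0], [57, -262, 0], 1],
    [[0, 0, 0], [65, -299, 0], 1],
    [[0, 0, 0], [73, -337, 0], 1],
    [[0, 0, 0], [73, -337, 0], 1],
  ],
)

```text
clock: 2.1
tool_pos: [533.4, 88.6, 231.0]
eef_rot: [[0.988, -0.155, 0.0], [-0.155, -0.988, 0.001], [0.0, -0.001, -1.0]]
force: [0.2, -1.5, 0.3]
grip_width: -0.3
finger_force: 0.0
```

Run:
```python
from h import *
s=arm.state();print(s["clock"],s["tool_pos"],np.round(s["eef_rot"],3),s["grip_width"],s["force"])
p=arm.camera_params("wrist");np.save("w1.npy",p,allow_pickle=True)
cv2.imwrite("pics/w1.png",arm.get_image("wrist")[:,:,::-1])
```

```text
2.1 [533.42978054  88.5823031  230.97641477] [[ 0.988 -0.155  0.   ]
 [-0.155 -0.988  0.001]
 [ 0.    -0.001 -1.   ]] -0.2882863894448288 [ 0.19899448 -1.54979586  0.31352161]
```

View pics/w1.png

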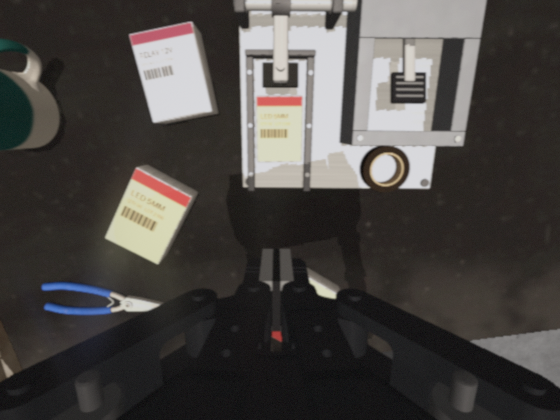

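The wrist view shows the carton lid from (257,97) to (303,161), the rails at x=250/308, the window from about (358,38) to (467,131), the black paddle at (408,87), and the tape at (385,168).

Run:
```python
from h import *
p=np.load("w1.npy",allow_pickle=True).item()
r=lambda u,z:ray("",np.array(u,float),z,p)[:,:2]
c=r([(257,97),(302,97),(304,161),(258,161)],28);print("carton",c.round(1),c.mean(0))
w=r([(358,38),(477,38),(467,131),(358,131)],70);print("win",w.round(1),w.mean(0))
print("rails16",r([(250,180),(308,180),(250,60),(312,60)],16).round(1))
print("plate",r([(240,188),(435,188)],6).round(1))
print("guard front",r([(352,145),(466,145)],70).round(1))
print("paddle",r([(391,73),(424,73),(426,103),(392,103),(408,88)],57).round(1))
print("stop?",r([(280,53)],16).round(1))
```

```text
carton [[635.9  93.4]
 [628.5  45.9]
 [561.2  52.7]
 [569.2 103.8]] [598.67481562  73.93868046]
win [[ 666.2   -6.2]
 [ 649.7 -111.3]
 [ 569.7 -103. ]
 [ 585.9    0.7]] [617.87099281 -54.94662739]
rails16 [[547.7 117.7]
 [537.1  50. ]
 [675.1  94.9]
 [664.8  29.3]]
plate [[ 538.5  132.6]
 [ 501.7 -102.9]]
guard front [[ 573.7    7.6]
 [ 556.5 -102.1]]
paddle [[634.1 -38.5]
 [629.2 -69.7]
 [601.6 -70.8]
 [606.8 -37.9]
 [618.1 -54. ]]
stop? [[676.8  62.1]]
```

Wrist and scene measurements agree: window and paddle at (618,-54), home at (637,68.5). Descending 20 mm in front of the carton.

Call:
servo_tool(
  rows=[
    [[0, 0, 0], [0, 4, 30], 1],
    [[0, 0, 0], [0, 4, 60], 1],
    [[0, 0, 0], [0, 4, 90], 1],
    [[0, 0, 0], [0, 4, 120], 1],
    [[0, 0, 0], [0, 4, 145], 1],
    [[0, 0, 0], [0, 4, 170], 1],
    [[0, 0, 0], [0, 4, 190], 1],
    [[0, 0, 0], [0, 4, 205], 1],
    [[0, 0, 0], [0, 4, 215], 1],
    [[0, 0, 0], [0, 4, 215], 1],
  ],
)

```text
clock: 3.15
tool_pos: [530.9, 80.3, 15.4]
eef_rot: [[0.987, -0.159, -0.002], [-0.159, -0.987, -0.0], [-0.002, 0.0, -1.0]]
force: [-0.3, 0.1, 0.5]
grip_width: -0.2
finger_force: 0.0
```

Run:
```python
from h import *
s=arm.state();print(s["tool_pos"],s["force"])
cv2.imwrite("pics/w2.png",arm.get_image("wrist")[:,:,::-1])
```

```text
[530.94400796  80.32285887  15.37356519] [-0.34187187  0.14345458  0.54311545]
```

View pics/w2.png

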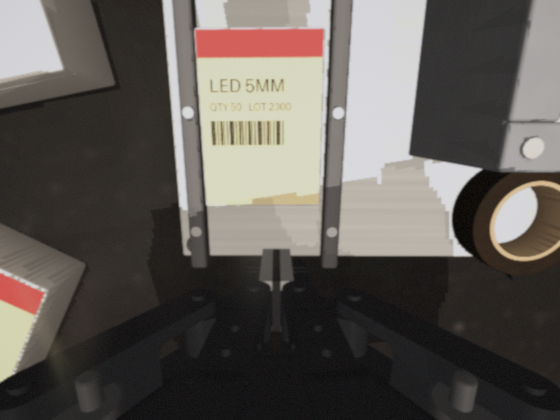

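The carton is straight ahead with its front edge at (262,206). The fingers at (275,262) are about 4 mm right of the channel centre (265), so I shift left and push.

Call:
servo_tool(
  rows=[
    [[0, 0, 0], [2, -4, 0], 1],
    [[0, 0, 0], [8, -4, 0], 1],
    [[0, 0, 0], [14, -4, 0], 1],
    [[0, 0, 0], [19, -4, 0], 1],
    [[0, 0, 0], [24, -4, 0], 1],
    [[0, 0, 0], [29, -4, 0], 1],
    [[0, 0, 0], [34, -4, 0], 1],
    [[0, 0, 0], [39, -4, 0], 1],
    [[0, 0, 0], [44, -4, 0], 1],
    [[0, 0, 0], [48, -4, 0], 1],
  ],
)

```text
clock: 4.2
tool_pos: [580.3, 77.3, 16.3]
eef_rot: [[0.987, -0.158, 0.0], [-0.158, -0.987, -0.0], [0.0, -0.0, -1.0]]
force: [-0.4, -0.0, -0.4]
grip_width: 0.1
finger_force: 0.4
```

Call:
servo_tool(
  rows=[
    [[0, 0, 0], [1, 0, 0], 1],
    [[0, 0, 0], [2, 0, 0], 1],
    [[0, 0, 0], [3, 0, 0], 1],
    [[0, 0, 0], [4, 0, 0], 1],
    [[0, 0, 0], [5, 0, 0], 1],
    [[0, 0, 0], [6, 0, 0], 1],
    [[0, 0, 0], [7, 0, 0], 1],
    [[0, 0, 0], [8, 0, 0], 1],
    [[0, 0, 0], [9, 0, 0], 1],
    [[0, 0, 0], [9, 0, 0], 1],
  ],
)

```text
clock: 5.2
tool_pos: [588.8, 75.9, 16.3]
eef_rot: [[0.987, -0.158, 0.0], [-0.158, -0.987, -0.0], [0.0, -0.0, -1.0]]
force: [-0.8, 0.3, 0.7]
grip_width: 0.3
finger_force: 0.0
```

Run:
```python
from h import *
s=arm.state();print(s["tool_pos"],s["force"])
cv2.imwrite("pics/w3.png",arm.get_image("wrist")[:,:,::-1])
```

```text
[588.84593865  75.91150865  16.29452214] [-0.7555255   0.30485641  0.70808028]
```

View pics/w3.png

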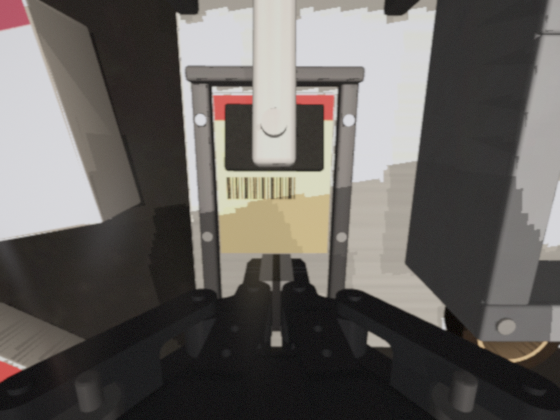

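The carton's rear edge (y≈95) is nearly at the stop bar (y≈87), there's no stop force yet, and the stamp at (275,137) hovers over the lid. I keep pushing until the force rises.

Call:
servo_tool(
  rows=[
    [[0, 0, 0], [0.5, 0, 0], 1],
    [[0, 0, 0], [1, 0, 0], 1],
    [[0, 0, 0], [1.5, 0, 0], 1],
    [[0, 0, 0], [2, 0, 0], 1],
    [[0, 0, 0], [2.5, 0, 0], 1],
    [[0, 0, 0], [3, 0, 0], 1],
    [[0, 0, 0], [3.5, 0, 0], 1],
    [[0, 0, 0], [4, 0, 0], 1],
    [[0, 0, 0], [4, 0, 0], 1],
    [[0, 0, 0], [4, 0, 0], 1],
  ],
)

```text
clock: 6.25
tool_pos: [592.7, 75.3, 16.3]
eef_rot: [[0.987, -0.158, 0.0], [-0.158, -0.987, 0.0], [0.0, -0.0, -1.0]]
force: [0.1, -0.9, -0.1]
grip_width: 0.1
finger_force: 0.0
```

Call:
servo_tool(
  rows=[
    [[0, 0, 0], [0.5, 0, 0], 1],
    [[0, 0, 0], [1, 0, 0], 1],
    [[0, 0, 0], [1.5, 0, 0], 1],
    [[0, 0, 0], [2, 0, 0], 1],
    [[0, 0, 0], [2.5, 0, 0], 1],
    [[0, 0, 0], [3, 0, 0], 1],
    [[0, 0, 0], [3, 0, 0], 1],
    [[0, 0, 0], [3, 0, 0], 1],
    [[0, 0, 0], [3, 0, 0], 1],
    [[0, 0, 0], [3, 0, 0], 1],
  ],
)

```text
clock: 7.25
tool_pos: [593.6, 75.1, 16.1]
eef_rot: [[0.987, -0.158, -0.004], [-0.158, -0.987, 0.0], [-0.004, 0.0, -1.0]]
force: [-11.2, 2.7, 8.7]
grip_width: -0.1
finger_force: 5.9
```

The stop contact reads 11 N. I back off, rise, then go over the window.

Call:
servo_tool(
  rows=[
    [[0, 0, 0], [-5, 0, 0], 1],
    [[0, 0, 0], [-13, 0, 0], 1],
    [[0, 0, 0], [-20, 0, 0], 1],
    [[0, 0, 0], [-25, 0, 0], 1],
    [[0, 0, 0], [-25, 0, -20], 1],
    [[0, 0, 0], [-25, 0, -45], 1],
    [[0, 0, 0], [-25, 0, -70], 1],
    [[0, 0, 0], [-25, 0, -95], 1],
    [[0, 0, 0], [-25, 0, -115], 1],
    [[0, 0, 0], [-25, 0, -115], 1],
  ],
)

```text
clock: 8.25
tool_pos: [572.1, 78.9, 133.9]
eef_rot: [[0.987, -0.158, 0.004], [-0.158, -0.987, 0.0], [0.004, -0.001, -1.0]]
force: [-0.7, -0.9, -0.7]
grip_width: -0.0
finger_force: 0.0
```

Run:
```python
from h import *
s=arm.state();print(s["tool_pos"],s["force"])
p=arm.camera_params("wrist");np.save("w4.npy",p,allow_pickle=True)
cv2.imwrite("pics/w4.png",arm.get_image("wrist")[:,:,::-1])
```

```text
[572.13197311  78.90684536 133.86616717] [-0.69839182 -0.92717308 -0.67953741]
```

View pics/w4.png

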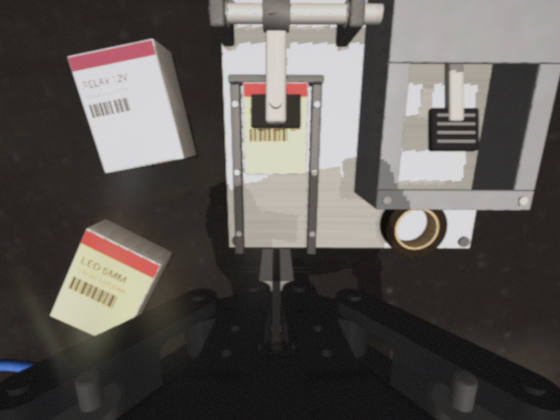

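The carton is flush with the stop (lid edge y≈83, stop y≈80). The paddle spans (430,109) to (479,150), the window's front edge is at y≈190, and its back edge is at y≈63.

Run:
```python
from h import *
p=np.load("w4.npy",allow_pickle=True).item()
r=lambda u,z:ray("",np.array(u,float),z,p)[:,:2]
print("paddle",r([(430,109),(480,109),(478,150),(430,149),(455,129)],58).round(1))
print("guard fl,fr, front/back win edge",r([(378,208),(530,208),(455,190),(455,63)],70).round(1))
t=np.array([618,-54])-arm.state()["tool_pos"][:2];R=np.array(arm.state()["eef_rot"])
print(t@R[:2,:2])
```

```text
paddle [[634.7 -37.3]
 [629.4 -71. ]
 [601.7 -70. ]
 [607.8 -36.5]
 [618.7 -54.1]]
guard fl,fr, front/back win edge [[574.2   6.4]
 [557.5 -98.7]
 [578.6 -47. ]
 [659.7 -47.7]]
[ 66.97090611 123.87037662]
```

Call:
servo_tool(
  rows=[
    [[0, 0, 0], [10, 18, 0], 1],
    [[0, 0, 0], [20, 37, 0], 1],
    [[0, 0, 0], [30, 55, 0], 1],
    [[0, 0, 0], [40, 74, 0], 1],
    [[0, 0, 0], [50, 93, 0], 1],
    [[0, 0, 0], [60, 111, 0], 1],
    [[0, 0, 0], [67, 124, 0], 1],
    [[0, 0, 0], [67, 124, 0], 1],
    [[0, 0, 0], [67, 124, 20], 1],
    [[0, 0, 0], [67, 124, 30], 1],
  ],
)

```text
clock: 9.3
tool_pos: [616.7, -53.7, 100.0]
eef_rot: [[0.987, -0.158, -0.002], [-0.158, -0.987, 0.0], [-0.002, -0.0, -1.0]]
force: [-0.1, -0.1, -1.0]
grip_width: 0.2
finger_force: 0.0
```

Run:
```python
from h import *
s=arm.state();print(s["tool_pos"],s["force"])
cv2.imwrite("pics/w5.png",arm.get_image("wrist")[:,:,::-1])
```

```text
[616.66729099 -53.66160703  99.99675439] [-0.09451397 -0.14794569 -0.99773989]
```

View pics/w5.png

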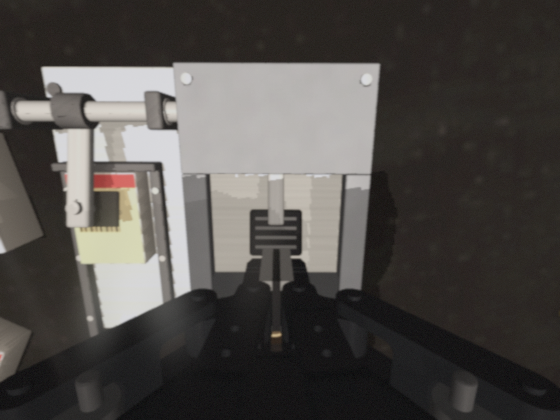

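The fingers (276,255) are centred over the paddle (275,232) and inside the window, so I press down.

Call:
servo_tool(
  rows=[
    [[0, 0, 0], [1, 0, 10], 1],
    [[0, 0, 0], [1, 0, 20], 1],
    [[0, 0, 0], [1, 0, 28], 1],
    [[0, 0, 0], [1, 0, 34], 1],
    [[0, 0, 0], [1, 0, 39], 1],
    [[0, 0, 0], [1, 0, 43], 1],
    [[0, 0, 0], [1, 0, 47], 1],
    [[0, 0, 0], [1, 0, 51], 1],
    [[0, 0, 0], [1, 0, 55], 1],
    [[0, 0, 0], [1, 0, 58], 1],
  ],
)

```text
clock: 10.35
tool_pos: [618.2, -54.4, 43.0]
eef_rot: [[0.987, -0.158, -0.0], [-0.158, -0.987, 0.0], [-0.0, 0.0, -1.0]]
force: [-3.7, 0.5, 7.6]
grip_width: 0.1
finger_force: 3.5
```

Call:
servo_tool(
  rows=[
    [[0, 0, 0], [0, 0, 1], 1],
    [[0, 0, 0], [0, 0, 2], 1],
    [[0, 0, 0], [0, 0, 3], 1],
    [[0, 0, 0], [0, 0, 4], 1],
    [[0, 0, 0], [0, 0, 4], 1],
    [[0, 0, 0], [0, 0, 4], 1],
    [[0, 0, 0], [0, 0, 4], 1],
    [[0, 0, 0], [0, 0, 4], 1],
    [[0, 0, 0], [0, 0, 4], 1],
    [[0, 0, 0], [0, 0, 4], 1],
  ],
)

```text
clock: 11.35
tool_pos: [618.4, -54.4, 39.7]
eef_rot: [[0.987, -0.158, 0.0], [-0.158, -0.987, -0.0], [0.0, 0.0, -1.0]]
force: [-4.6, 0.1, 11.7]
grip_width: 0.1
finger_force: 5.6
```

Call:
servo_tool(
  rows=[
    [[0, 0, 0], [0, 0, 0.5], 1],
    [[0, 0, 0], [0, 0, 1], 1],
    [[0, 0, 0], [0, 0, 1.5], 1],
    [[0, 0, 0], [0, 0, 2], 1],
    [[0, 0, 0], [0, 0, 2.5], 1],
    [[0, 0, 0], [0, 0, 3], 1],
    [[0, 0, 0], [0, 0, 3], 1],
    [[0, 0, 0], [0, 0, 3], 1],
    [[0, 0, 0], [0, 0, 3], 1],
    [[0, 0, 0], [0, 0, 3], 1],
  ],
)

```text
clock: 12.35
tool_pos: [618.7, -54.4, 38.3]
eef_rot: [[0.987, -0.158, 0.001], [-0.158, -0.987, -0.0], [0.002, 0.0, -1.0]]
force: [-13.7, 2.0, 40.0]
grip_width: 0.0
finger_force: 19.9
```

Run:
```python
from h import *
s=arm.state();print(s["tool_pos"],s["force"])
cv2.imwrite("pics/w6.png",arm.get_image("wrist")[:,:,::-1])
```

```text
[618.69460807 -54.44374492  38.34403996] [-13.73796998   1.97432235  40.01049337]
```

View pics/w6.png

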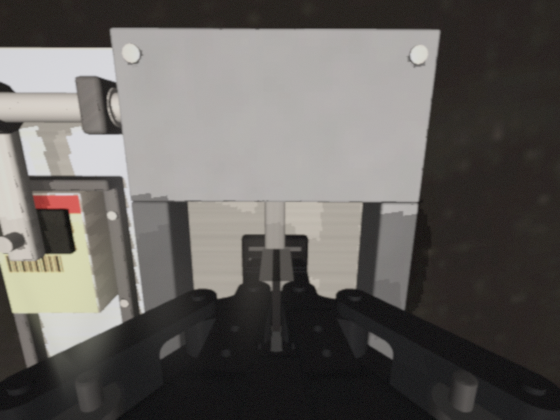

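The paddle is on its firm stop (z≈38, 40 N), and the stamp at (50,230) is down on the carton, which is still against its stop. I ease off 1 mm to get clear of the 40 N level, then hand in.

Call:
servo_tool(
  rows=[
    [[0, 0, 0], [0, 0, -0.5], 1],
    [[0, 0, 0], [0, 0, -1], 1],
    [[0, 0, 0], [0, 0, -1], 1],
    [[0, 0, 0], [0, 0, -1], 1],
    [[0, 0, 0], [0, 0, -1], 1],
    [[0, 0, 0], [0, 0, -1], 1],
    [[0, 0, 0], [0, 0, -1], 1],
    [[0, 0, 0], [0, 0, -1], 1],
    [[0, 0, 0], [0, 0, -1], 1],
    [[0, 0, 0], [0, 0, -1], 1],
  ],
)

```text
clock: 13.4
tool_pos: [618.6, -54.4, 38.7]
eef_rot: [[0.987, -0.158, 0.001], [-0.158, -0.987, -0.0], [0.001, 0.0, -1.0]]
force: [-9.8, -0.2, 29.7]
grip_width: -0.0
finger_force: 15.0
```

```bash
python3 -c "
from plant import arm
s=arm.state();print(s['tool_pos'],s['force']);print(arm.hand_in())"
```

```text
[618.59723725 -54.43452182  38.74933903] [-9.75170998 -0.17404555 29.74784594]
the job is handed in; nothing more can be done
None
```

I pushed the carton against the end stop and handed the job in at 13.4 s with the fingers holding the paddle on its firm stop at about 30 N; hand-in returned no verdict, so I can't confirm it passed.

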